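# Lay the rotary handpiece in its bench cradle

### The job

Lift the grey rotary handpiece out of the plywood tool tidy, where it stands on its tail, and lay it on its side in the wooden cradle with its black nose in the slot of the aluminium end plate: lower it in, keep hold of it until it lies in both V rests, do not let it drop. Leave it lying there with its shoulder pushed fully home against the end plate, and do not disturb the other things on the bench.

Things in the scene. Friction and masses are not known exactly. Their poses are not given: they have to be found in the camera images.
- handpiece: Round rotary handpiece, about 240 g, 151 mm long, upright in a cell of the tidy. Origin: centre of its flat tail; z runs along the tool, tail to nose. Grey body 32 mm in diameter, z = 0 to 115 mm (flush bands: blue at the tail, black from 50 mm up), then a square shoulder, a black nose 16 mm in diameter to 145 mm and a 9 mm steel tip to 151 mm. Centre of mass near z = 60 mm.
- shoulder (a point): Centre of the handpiece's shoulder (z = 115 mm on its axis), the step from the 32 mm body to the 16 mm nose. Axes as the handpiece.
- cradle: Fixed wooden cradle. Origin: centre of its underside; x along it to the nose end, z up. Base 150 x 70 x 10 mm. Two 90 degree V rests, 16 mm long, 50 mm wide, 51 mm high, centred at x = -40 and 34 mm; a lying body's axis is then at y = 0, z = 55 mm. Only the base lies between them. Fully home, the tail is at x = -55 mm, with open space behind it.
- stop (a point): Point on the cradle's aluminium end plate that the shoulder's centre must meet: cradle x = 60, y = 0, z = 55 mm; axes as the cradle. The plate spans x = 60 to 70 mm, is 60 mm wide and 64 mm high, with a slot for the nose, open at the top, 21 mm wide, its bottom at z = 44 mm.
- tidy: Fixed plywood open-topped tidy, 75 mm (x) by 200 mm (y), 45 mm high; walls, floor and two dividers 5 mm thick, making three cells about 65 x 60 mm in a row along y, centred at y = -65, 0 and 65 mm. Origin: centre of its underside. Handpiece, jar and tin each stand loosely in one cell, in any order.
- jar: Small jar with orange cap, 40 mm diameter, 60 mm high, standing in a cell of the tidy. Origin: centre of its underside. Leave in place.
- tin: Tin with a blue label, 44 mm diameter, 48 mm high, standing in a cell of the tidy. Origin: centre of its underside. Leave in place.
- pliers: Pliers with blue and orange handles lying on the bench, about 160 mm long (along x), 60 mm wide, 14 mm high. Origin: under the pivot. Leave in place.
- brush: Brush lying on the bench, 190 mm long along x, under 40 mm high. Leave in place.
- roller: Clear acrylic roller standing upright on the bench, 40 mm diameter, 80 mm high. Origin: centre of its underside. Leave in place.
- waxbox: Cardboard box, 90 x 60 x 35 mm, on the bench. Origin: centre of its underside. Leave in place.
- marble: Black marble disc, fixed, 230 mm diameter, 15 mm thick, with a steel bench block on it (top at 45 mm). Origin: centre of its underside.
Mind the look-alikes: they are no part of the job. What is shaped like the cradle but green, pink or yellow is not meant.

How it is judged:
By the outcome, as a careful person would: the job done as asked, in the order asked, and still so for the second after the job is handed in, with the robot touching nothing.
It also fails if it takes over 54 s, if anything falls off the work surface, if the arm or the gripper's body presses on something with over 40 N, if the wrist force passes 120 N, or if a joint passes its speed limit or range.

### The arm

A 6-joint arm with a two-finger parallel gripper is mounted at the origin on the work surface. World frame = base frame: x ahead of the robot, y to its left, z up, the work surface at z = 0. Lengths are in mm, angles in rad, forces in N, time in s.
With the tool pointing down it reaches from about 425 to 950 mm from the base axis. Payload 14.7 kg.
Tool frame: the origin (TCP) lies on the centre line of the jaws, within the pads' length; the fingertips stand ahead of it and the grasp point (between the pads) lies 6 mm ahead of it (bot.finger_overhang is the z of the fingertips in the tool frame, in mm); z points along the fingers, y is the line along which they close (so a half turn about z gives the same grasp; the last joint's range is limited). The gripper opens to 85 mm and grips with 20 to 120 N. Pads are 22 mm wide; open, the fingers measure 114 mm over their backs; the gripper's body (76 mm by 85 mm) begins 54 mm behind the grasp point. The pads swing forward as they close: fully open they stand 13 mm farther back than shut.
Start: joints at [-0.047, 0.48, 1.596, -0, 1.065, -0.047], TCP at [649.994, 0.021, 256.297] pointing down, gripper open.
Joint ranges: [-2.75, 2.75], [-0.82, 2.05], [0.23, 2.67], [-1.56, 4.7], [0.09, 2.69], [-2.92, 2.92]. Speed limits (rad/s): [1.89, 1.89, 2.39, 3.01, 3.01, 3.01].

### API

Orientations are given as [roll, pitch, yaw] about the fixed x, y, z axes, in that order (R = Rz(yaw) Ry(pitch) Rx(roll)).
In Python, from workcell import bot gives the robot as it stands.
- The arm moves only by the tool apply_moves, never from a script. Its argument "targets" is a list of rows, each a list of 4 numbers: the shift along the tool's x, y, z in units of 2.5 cm (1.0 is 2.5 cm), then the turn about the tool's z in units of 4 degrees (1.0 is 4 degrees). In form: [[tx, ty, tz, turn], ...]. A call has exactly 5 rows; each row shifts and turns the commanded pose from where the row before left it, along the tool's axes as they then stand; what a row does not reach is not made up. A row lasts 1/12 s, in which the tool goes at most 41.7 mm and 7.16 degrees, less where a joint would pass 70% of its speed; a pose out of reach is approached as far as the arm can. A call with a number of a shift or a turn outside -1 to 1 is refused whole. A call with a gripper value outside its range is refused whole. "fingers" is the opening, from 0 (shut) to 1 (fully open), set as the call begins (left out, the last holds). The fingers move at their own pace and stop on an object; "grip_force" is the grip in N (left out, the last holds). Time passes only in rows, so rows that do not move let the fingers close, or fill a call up. It gives the time, the measured TCP pose, the force, the opening and the grip force at its end, in the units of the state.
- bot.read_state(): the state, without advancing time (a new reading comes with each control period).
- bot.read_camera(name): name is "scene" or "side" or "wrist"; returns the picture (420x560x3 uint8, blue, green, red); there is no depth.
- bot.get_calibration(name): a dict with "fovy" (degrees; the focal length in pixels is half the picture's height over the tangent of half this angle, whatever the lens; pixels are square), "cx", "cy" (the principal point, pixels), "world_from_camera" (4x4, takes a point from camera to world coordinates). Camera axes: x right, y down, z forward; pixel columns grow to the right and rows downward; lengths in mm; the calibration is good to about 2 mm. A picture is of the moment at which its call begins: read the wrist's pose just before it. get_calibration takes no time and is no camera call; for the wrist camera it gives the pose at the moment of the call.
- bot.job_done(): hands the job in; it is judged then, once.
Trained networks look in the newest picture that a camera, given by its name, has taken for a name from the list of things; names that differ only in an ending like _2 or _b are one class to them, and where a whole thing is asked for, a point or a joint stands for the part that bears it (a point fixed in the world has none). Each returns a list of dicts, best first, with "confidence" (0 to 1); they miss things now and then, are a little off and sometimes report something else, mostly with a low value. They report only what shows in the picture. A call takes as long as a camera call. They do not tell look-alikes from the thing itself.
- bot.search_frame(thing, camera): "point" ([x, y, z] in mm, in world coordinates, good to about 4 mm: the middle of the surface that is visible of it).
- bot.silhouettes(thing, camera): "pixels" (420x560 bool, what is visible of it).
The state is a dict: "t": time; "qpos": joint angles; "joint_vel": joint speeds; "tau": joint torques, N m; "eef_pos": TCP position; "tool_rot": TCP orientation; "contact_force": force on the tool from outside, world axes, zero at the start; "ft_torque": the same for the moment, N m; "width": opening from 0.0 (shut) to 1.0 (fully open); "gripper_force": force on a finger pad.
Only numpy, scipy, OpenCV 4.12 (cv2) and the standard library are available. Lean on these libraries where they do the work, as an engineer would, in place of code of your own. Each camera call takes 0.05 s, during which the arm holds its last target. There are 200 camera calls.

## Working session

There is one attempt and no reset: what is moved stays moved. The work goes in short steps, Python scripts to look and compute and a tool call to move; the robot and the scene stay as the last step left them, time stands still between calls to the robot, and variables do not carry over. Pictures are saved under pics/ and viewed, at most 10 in all, crops included, and the job is handed in when it is done.

Besides the shell and the picture viewer there is one more tool, called after ">>>" as name([rows], argument=value, ...), one row to a line, values as JSON. apply_moves: Moves the arm, as the interface text tells. Shifts and turns lie within -1 to 1; 1 stands for 2.5 cm of shift or 4 degrees of turn. Its arguments: {"type":"object","properties":{"targets":{"type":"array"},"fingers":{"type":"number"},"grip_force":{"type":"number"}},"required":["targets"]}

```bash
mkdir -p pics; cat > h.py <<'E'
import numpy as np, cv2
from workcell import bot
def ray(cam,uv,cal=None):
    c=cal or bot.get_calibration(cam); f=210/np.tan(np.radians(c['fovy'])/2); T=np.array(c['world_from_camera'])
    d=T[:3,:3]@np.array([(uv[0]-c['cx'])/f,(uv[1]-c['cy'])/f,1.]); return T[:3,3],d
def onz(cam,uv,z,cal=None):
    o,d=ray(cam,uv,cal); return (o+d*(z-o[2])/d[2]).round(1)
def proj(cam,p,cal=None):
    c=cal or bot.get_calibration(cam); f=210/np.tan(np.radians(c['fovy'])/2); T=np.linalg.inv(np.array(c['world_from_camera']))
    q=T[:3,:3]@np.array(p,float)+T[:3,3]; return np.array([c['cx']+f*q[0]/q[2],c['cy']+f*q[1]/q[2]]).round(1)
E
python3 - <<'E'
from h import *
print(bot.finger_overhang); s=bot.read_state(); print(s['eef_pos'],s['tool_rot'],s['contact_force'])
for c in ['scene','side']:
    im=bot.read_camera(c); cv2.imwrite(f'pics/{c}0.png',im); k=bot.get_calibration(c); print(c,k['fovy'],np.array(k['world_from_camera']).round(2).tolist())
    for t in ['handpiece','cradle','tidy','jar','tin','pliers','brush','roller','waxbox','marble']:
        print(t,[(np.round(d['point']).tolist(),round(d['confidence'],2)) for d in bot.search_frame(t,c)])
E
```

```text
25.0
[6.49608292e+02 3.67182378e-02 2.55682730e+02] [-3.14035731e+00 -4.62954412e-05  1.57079970e+00] [-0.459772   -0.09782481 -0.41839943]
scene 57.907894187089546 [[0.46, 0.74, -0.49, 1052.01], [0.89, -0.39, 0.24, -264.21], [-0.01, -0.55, -0.84, 1009.93], [0.0, 0.0, 0.0, 1.0]]
handpiece [([528.0, -210.0, 98.0], 0.8)]
cradle [([767.0, 283.0, 14.0], 0.81), ([575.0, 200.0, 13.0], 0.69)]
tidy [([520.0, -223.0, 29.0], 0.93)]
jar [([513.0, -145.0, 60.0], 0.55), ([536.0, -267.0, 52.0], 0.4)]
tin [([536.0, -263.0, 53.0], 0.53), ([512.0, -145.0, 58.0], 0.39)]
pliers [([432.0, 361.0, 12.0], 0.88)]
brush [([568.0, 201.0, 10.0], 0.73), ([694.0, -409.0, 17.0], 0.69)]
roller [([686.0, 382.0, 62.0], 0.79)]
waxbox [([728.0, -239.0, 35.0], 0.91)]
marble [([519.0, -226.0, 32.0], 0.6), ([786.0, -20.0, 16.0], 0.58)]
side 50.48383440057987 [[0.75, -0.5, 0.43, -49.26], [-0.66, -0.57, 0.49, -620.89], [0.0, -0.65, -0.76, 1016.0], [0.0, 0.0, 0.0, 1.0]]
handpiece [([512.0, -213.0, 89.0], 0.58)]
cradle [([763.0, 290.0, 23.0], 0.78), ([709.0, -244.0, 38.0], 0.75), ([556.0, 183.0, 14.0], 0.73), ([202.0, 305.0, 20.0], 0.71)]
tidy [([496.0, -219.0, 32.0], 0.6)]
jar [([495.0, -152.0, 55.0], 0.61)]
tin [([518.0, -270.0, 50.0], 0.7), ([676.0, -416.0, 21.0], 0.67)]
pliers [([425.0, 358.0, 12.0], 0.67)]
brush [([676.0, -418.0, 16.0], 0.82), ([424.0, 355.0, 12.0], 0.7)]
roller [([667.0, 384.0, 52.0], 0.59)]
waxbox [([707.0, -244.0, 40.0], 0.96), ([556.0, 184.0, 14.0], 0.57)]
marble [([757.0, -30.0, 14.0], 0.78), ([709.0, -246.0, 43.0], 0.56)]
```

View pics/scene0.png

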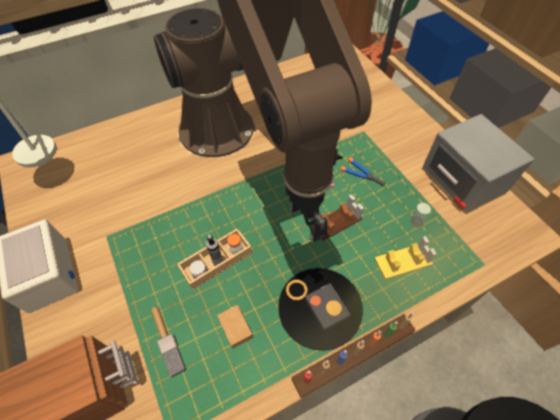

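View pics/side0.png

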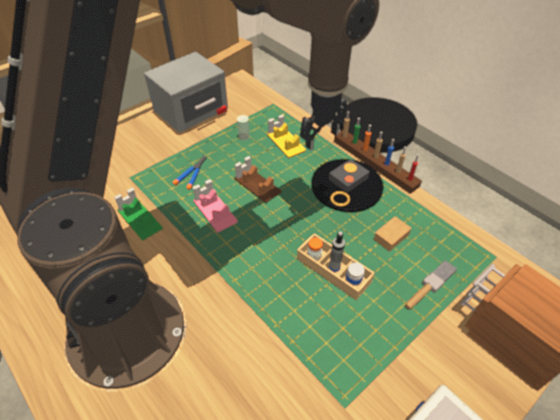

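The scene picture shows the tidy at about (215,258) with the handpiece in its middle cell at (213,248), between the tin (198,268) and the jar (235,241). The cradle-shaped things are brown wood (340,220), yellow (405,262), pink (side view, 215,205) and green (side view, 137,215). The description calls for the brown one, at side (257,180). Nothing else looks like the handpiece except the small tools in the rack, at (355,355) in the scene picture.

```bash
python3 - <<'E'
from h import *
a=cv2.imread('pics/scene0.png'); b=cv2.imread('pics/side0.png')
cs=[a[220:300,165:265],b[225:305,290:390],a[180:260,300:400],b[140:220,205:305]]
cs=[cv2.resize(c,(400,300),interpolation=cv2.INTER_CUBIC) if 0 else cv2.resize(c,(375,300),interpolation=cv2.INTER_CUBIC) for c in cs]
cv2.imwrite('pics/crop1.png',np.vstack([np.hstack(cs[:2]),np.hstack(cs[2:])]))
for c in ['scene','side']:
    bot.read_camera(c)
    for t in ['handpiece','tidy','cradle']:
        for d in bot.silhouettes(t,c)[:4]:
            v,u=np.nonzero(d['pixels']); r=cv2.minAreaRect(np.c_[u,v].astype(np.float32))
            print(c,t,round(d['confidence'],2),len(u),'c',u.mean().round(1),v.mean().round(1),'top',u[v==v.min()].mean(),v.min(),'bot',v.max(), 'u',u.min(),u.max())
E
```

```text
scene handpiece 0.57 307 c 213.6 249.9 top 209.0 235 bot 264 u 206 222
scene tidy 0.59 1554 c 214.5 259.6 top 235.5 229 bot 288 u 177 251
scene cradle 0.84 864 c 343.0 216.2 top 350.0 194 bot 238 u 322 362
scene cradle 0.83 1389 c 405.3 258.7 top 423.5 237 bot 277 u 375 435
side handpiece 0.56 444 c 336.5 252.4 top 339.5 232 bot 271 u 329 344
side handpiece 0.38 773 c 433.0 281.8 top 445.5 261 bot 308 u 406 456
side handpiece 0.25 368 c 355.0 273.5 top 355.5 262 bot 285 u 346 364
side tidy 0.79 1551 c 334.0 268.5 top 314.0 234 bot 298 u 297 373
side cradle 0.95 1070 c 255.2 181.0 top 248.5 156 bot 202 u 233 281
side cradle 0.91 1200 c 136.9 214.9 top 131.0 188 bot 239 u 115 162
side cradle 0.85 1143 c 212.9 206.7 top 209.0 180 bot 230 u 193 236
side cradle 0.84 892 c 284.1 137.0 top 281.0 115 bot 157 u 266 305
```

View pics/crop1.png

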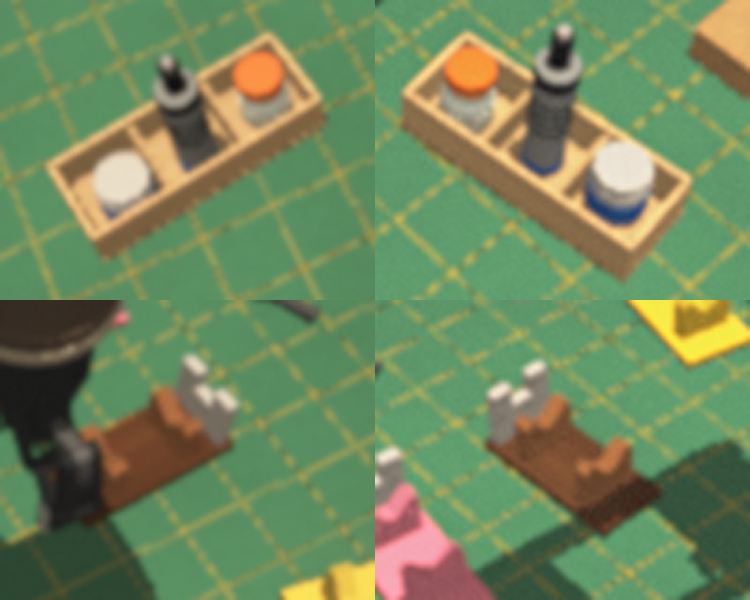

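```bash
python3 - <<'E'
from h import *
print('tip',onz('scene',(209.8,236.5),156),onz('side',(340.1,233),156))
print('shoulder ring ctr',onz('scene',(212,243.7),120),onz('side',(337.9+1.2,243),120))
print('cr scene',onz('scene',(361.9,219),0),onz('scene',(323.5,239.5),0))
print('cr side',onz('side',(266.3,201.8),0),onz('side',(281.4,191),0),onz('side',(234.5,179),0))
print('pink',[onz('side',p,20) for p in [(193,205),(236,225),(213,207)]])
print(np.array(bot.get_calibration('wrist')['world_from_camera']).round(2).tolist(),bot.get_calibration('wrist')['fovy'])
E
```

```text
tip [ 520.2 -206.1  156. ] [ 517.5 -208.1  156. ]
shoulder ring ctr [ 521.4 -206.8  120. ] [ 515.9 -211.4  120. ]
cr scene [589.4 253.4   0. ] [596.4 108.1   0. ]
cr side [537.7 102.2   0. ] [603.6 106.2   0. ] [524.7 246.2   0. ]
pink [array([351.5, 222.8,  20. ]), array([401.2,  76. ,  20. ]), array([392.1, 176.7,  20. ])]
[[1.0, 0.0, -0.0, 650.16], [0.0, -0.95, -0.31, 80.04], [-0.0, 0.31, -0.95, 374.58], [0.0, 0.0, 0.0, 1.0]] 61.079639345031254
```

The crops show the handpiece upright in the middle cell, with its tip at scene (210,236) and side (340,233), and the brown cradle with its plate at the +y end. The handpiece axis is at about (519,-207). The cradle centre is at about (563,177), with its nose direction at a yaw of about 95°.

>>> apply_moves([
  [-0.83,-0.52,0,0],
  [-0.83,-0.52,0,0],
  [-0.83,-0.52,0,0],
  [-0.83,-0.52,0,0],
  [-0.83,-0.52,0,0],
], fingers=1)

```text
t: 1.92
eef_pos: [584.3, -104.5, 256.4]
tool_rot: [3.141, 0.0, 1.571]
contact_force: [1.5, -0.7, -0.1]
width: 1.001
gripper_force: 0.0
```

>>> apply_moves([
  [-0.83,-0.52,0,0],
  [-0.83,-0.52,0,0],
  [-0.83,-0.52,0,0],
  [-0.83,-0.52,0,0],
  [-0.83,-0.52,0,0],
])

```text
t: 2.33
eef_pos: [519.3, -208.4, 256.4]
tool_rot: [3.141, 0.0, 1.571]
contact_force: [1.0, 0.3, 0.3]
width: 0.997
gripper_force: 0.0
```

```bash
python3 - <<'E'
from h import *
s=bot.read_state(); print(s['t'],s['eef_pos'],s['tool_rot'])
k=bot.get_calibration('wrist'); im=bot.read_camera('wrist'); cv2.imwrite('pics/w1.png',im)
print('exp tip',proj('wrist',[519,-207,156],k),'shoulder',proj('wrist',[519,-207,120],k),'tail',proj('wrist',[519,-207,5],k))
for d in bot.silhouettes('handpiece','wrist'):
    v,u=np.nonzero(d['pixels']);print(d['confidence'],len(u),u.min(),u.max(),v.min(),v.max(),u.mean(),v.mean())
E
```

```text
2.3333 [ 519.30702379 -208.37610947  256.44200021] [3.14132865e+00 1.25650232e-04 1.57090699e+00]
exp tip [277.6 212.7] shoulder [277.7 196.4] tail [277.9 164.3]
0.6 1550 268 311 205 253 290.98967741935485 231.05741935483871
0.59 2327 256 300 150 219 277.50021486892996 185.08852599914053
```

View pics/w1.png

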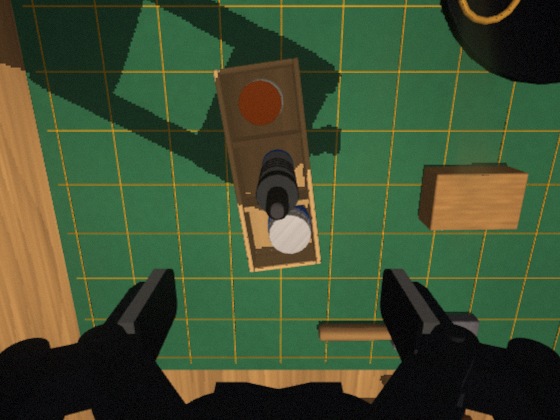

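The wrist view shows the handpiece tip at (277,209), close to the predicted (278,213), so the axis estimate holds. The open jaws straddle it. Descending.

>>> apply_moves([
  [0.08,0,0.8,0],
  [0,0,0.8,0],
  [0,0,0.8,0],
  [0,0,0.8,0],
  [0,0,0.8,0],
])

```text
t: 2.85
eef_pos: [520.3, -205.1, 155.5]
tool_rot: [3.141, 0.0, 1.571]
contact_force: [0.1, -0.2, -0.3]
width: 1.005
gripper_force: 0.0
```

>>> apply_moves([
  [0,0,0.6,0],
  [0,0,0.6,0],
  [0,0,0.4,0],
  [0,0,0.1,0],
  [0,0,0,0],
])

```text
t: 3.27
eef_pos: [519.9, -205.2, 113.3]
tool_rot: [-3.141, -0.0, 1.571]
contact_force: [-0.1, 0.4, 1.0]
width: 0.997
gripper_force: 0.0
```

>>> apply_moves([
  [0,0,0,0],
  [0,0,0,0],
  [0,0,0,0],
  [0,0,0,0],
  [0,0,0,0],
], fingers=0, grip_force=30)

```text
t: 3.68
eef_pos: [520.1, -205.6, 114.4]
tool_rot: [3.141, 0.0, 1.571]
contact_force: [-3.0, -0.3, 8.4]
width: 0.365
gripper_force: 29.0
```

>>> apply_moves([
  [0,0,0,0],
  [0,0,0,0],
  [0,0,0,0],
  [0,0,0,0],
  [0,0,0,0],
])

```text
t: 4.1
eef_pos: [520.1, -205.6, 114.4]
tool_rot: [3.141, 0.0, 1.571]
contact_force: [-1.4, -1.6, 7.1]
width: 0.363
gripper_force: 29.0
```

>>> apply_moves([
  [0,0,-0.4,0],
  [0,0,-0.8,0],
  [0,0,-0.9,0],
  [0,0,-0.9,0],
  [0,0,-0.4,0],
], grip_force=40)

```text
t: 4.52
eef_pos: [520.9, -205.9, 201.9]
tool_rot: [3.139, 0.001, 1.571]
contact_force: [1.1, -0.3, -1.6]
width: 0.362
gripper_force: 40.2
```

>>> apply_moves([
  [0.4,0.1,0,0],
  [0.7,0.1,0,0],
  [0.8,0.1,0,0],
  [0.8,0.1,0,0],
  [0.8,0.1,0,0],
])

```text
t: 4.93
eef_pos: [532.0, -116.5, 197.9]
tool_rot: [-3.14, -0.0, 1.57]
contact_force: [-0.5, -0.1, -3.0]
width: 0.362
gripper_force: 40.2
```

>>> apply_moves([
  [0.8,0.1,0,0],
  [0.6,0.1,0.3,0],
  [0.3,0.1,0.7,0],
  [0,0,0.8,0],
  [0,0,0.5,0],
])

```text
t: 5.35
eef_pos: [538.9, -74.0, 139.0]
tool_rot: [-3.139, -0.001, 1.572]
contact_force: [-0.9, 0.3, -2.9]
width: 0.365
gripper_force: 40.2
```

```bash
python3 - <<'E'
from h import *
ims=[]
for c in ['scene','side']:
    im=bot.read_camera(c); ims.append(im[130:280,190:390])
cv2.imwrite('pics/lift.png',cv2.resize(np.hstack(ims),(800,300),interpolation=cv2.INTER_CUBIC))
s=bot.read_state(); print(s['eef_pos'],s['contact_force'],s['width'],s['gripper_force'])
E
```

```text
[538.11066437 -74.40403699 138.6751128 ] [-0.2538104   0.77030611 -2.45156653] 0.36448535340501576 40.15214681625366
```

View pics/lift.png

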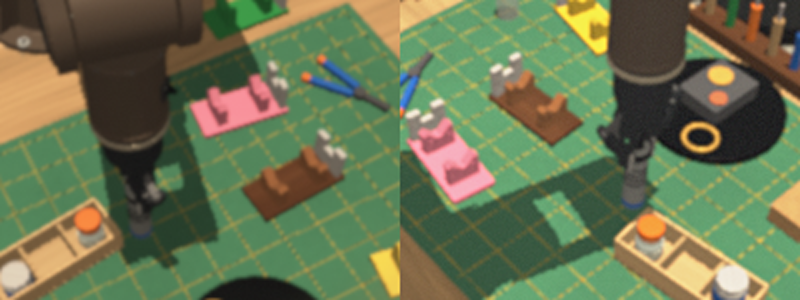

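The handpiece is held upright and clear of everything: its tail shows at (140,228) in the left half of the picture, and the brown cradle is fully visible at (295,180). I'll move it to an open spot on the bench, touch the tail down and tip it there.

>>> apply_moves([
  [-0.06,-0.5,0,0],
  [-0.06,-0.6,0,0],
  [-0.06,-0.4,0.2,0],
  [-0.06,0,0.4,0],
  [0,0,0.3,0],
], grip_force=25)

```text
t: 5.87
eef_pos: [502.7, -81.6, 118.6]
tool_rot: [3.141, 0.0, 1.57]
contact_force: [1.0, 0.0, -3.7]
width: 0.358
gripper_force: 40.2
```

>>> apply_moves([
  [0,0,0.1,0],
  [0,0,0.08,0],
  [0,0,0.08,0],
  [0,0,0.04,0],
  [0,0,0,0],
])

```text
t: 6.28
eef_pos: [502.7, -81.4, 111.2]
tool_rot: [-3.142, 0.0, 1.571]
contact_force: [-0.3, 0.8, -3.3]
width: 0.36
gripper_force: 40.2
```

>>> apply_moves([
  [0,0,0.04,0],
  [0,0,0.04,0],
  [0,0,0.04,0],
  [0,0,0.04,0],
  [0,0,0,0],
], fingers=0, grip_force=25)

```text
t: 6.7
eef_pos: [503.1, -81.7, 109.2]
tool_rot: [3.14, 0.001, 1.571]
contact_force: [-8.3, 0.9, 41.4]
width: 0.365
gripper_force: 45.5
```

>>> apply_moves([
  [0,0,-0.06,0],
  [0.14,0,-0.02,0],
  [0.14,0,-0.02,0],
  [0.2,0,-0.01,0],
  [0.2,0,0,0],
], fingers=0, grip_force=20)

```text
t: 7.12
eef_pos: [502.4, -63.9, 109.9]
tool_rot: [-3.141, -0.0, 1.571]
contact_force: [0.2, 0.2, -3.3]
width: 0.363
gripper_force: 40.3
```

```bash
python3 - <<'E'
from h import *
ims=[]
for c in ['scene','side']:
    im=bot.read_camera(c); p=proj(c,[500,-70,60]).astype(int); ims.append(cv2.resize(im[p[1]-50:p[1]+50,p[0]-60:p[0]+60],(400,333),interpolation=cv2.INTER_CUBIC))
cv2.imwrite('pics/tilt1.png',np.hstack(ims))
s=bot.read_state(); print(s['eef_pos'],s['contact_force'],s['ft_torque'],s['width'],s['gripper_force'])
E
```

```text
[502.3160261  -63.56531209 109.82844358] [ 0.51124911  0.31567874 -2.46883362] [0.00180749 0.0585849  0.0017636 ] 0.36137967430836737 40.26899456977844
```

View pics/tilt1.png

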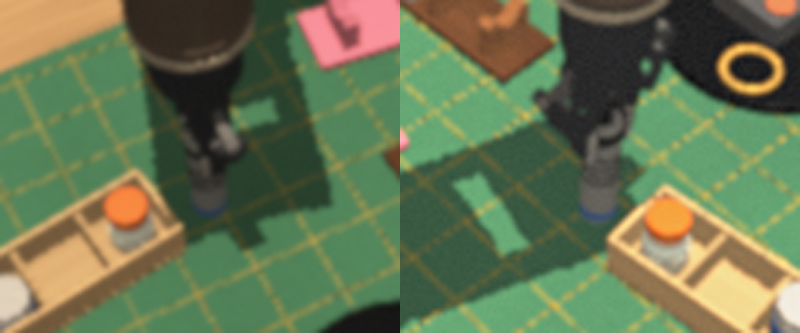

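>>> apply_moves([
  [0,0,0.03,0],
  [0,0,0,0],
  [0,0,0,0],
  [0,0,0,0],
  [0,0,0,0],
])

```text
t: 7.63
eef_pos: [502.5, -64.5, 109.5]
tool_rot: [-3.142, -0.0, 1.571]
contact_force: [-2.4, 1.4, 7.1]
width: 0.358
gripper_force: 41.4
```

>>> apply_moves([
  [0,0,0,0],
  [0,0,0,0],
  [0,0,0,0],
  [0,0,0,0],
  [0,0,0,0],
], fingers=0.42)

```text
t: 8.05
eef_pos: [502.5, -64.5, 109.3]
tool_rot: [3.142, 0.0, 1.571]
contact_force: [-0.4, 0.3, -0.2]
width: 0.424
gripper_force: 0.0
```

>>> apply_moves([
  [0,0,0,0],
  [0,0,0,0],
  [0,0,0,0],
  [0,0,0,0],
  [0,0,0,0],
], fingers=0, grip_force=20)

```text
t: 8.47
eef_pos: [502.4, -64.5, 109.3]
tool_rot: [-3.141, -0.0, 1.571]
contact_force: [-2.5, -0.2, 3.1]
width: 0.364
gripper_force: 20.1
```

>>> apply_moves([
  [0,0,0.03,0],
  [0.1,0,0,0],
  [0.12,0,0,0],
  [0.12,0,0,0],
  [0,0,0,0],
])

```text
t: 8.88
eef_pos: [502.5, -55.8, 108.9]
tool_rot: [3.141, 0.0, 1.571]
contact_force: [-4.2, -2.9, 9.9]
width: 0.371
gripper_force: 21.7
```

```bash
python3 - <<'E'
from h import *
s=bot.read_state(); print(s['eef_pos'],s['contact_force'],s['ft_torque'],s['width'],s['gripper_force'])
k=bot.get_calibration('wrist');im=bot.read_camera('wrist'); cv2.imwrite('pics/w_t.png',im)
im=bot.read_camera('side'); cv2.imwrite('pics/side_t.png',im)
im=bot.read_camera('scene'); cv2.imwrite('pics/scene_t.png',im)
for c in ['wrist','scene','side']:
  for d in bot.silhouettes('handpiece',c):
    v,u=np.nonzero(d['pixels']);print(c,round(d['confidence'],2),len(u),u.min(),u.max(),v.min(),v.max(),u.mean(),v.mean())
E
```

```text
[502.52016727 -55.83755187 108.90837329] [-4.16719969 -2.85498311  9.91624495] [-0.55289118  0.88430616  0.01115782] 0.37140202823252716 21.72421306371689
scene 0.58 196 252 263 217 242 256.9642857142857 231.85204081632654
scene 0.41 1076 312 362 195 239 337.68587360594796 218.80483271375465
side 0.85 370 288 300 209 244 294.6837837837838 228.34594594594594
```

Dragging the tail on the bench mostly just slides it. A better plan is to use the cradle's own rear V rest: hold the handpiece upright just behind that rest and lean it over the V into both rests. Then I re-grip it nearer the middle and slide it home. I'm lifting it and carrying it behind the cradle.

>>> apply_moves([
  [0,0,-0.6,0],
  [0,0,-0.8,0],
  [0.1,0.1,-0.8,0],
  [0.4,0.2,-0.6,0],
  [0.6,0.3,-0.2,0],
])

```text
t: 9.6
eef_pos: [518.3, -29.0, 185.6]
tool_rot: [3.139, 0.0, 1.57]
contact_force: [1.7, -0.8, -3.2]
width: 0.365
gripper_force: 21.3
```

>>> apply_moves([
  [0.7,0.4,0,-0.3],
  [0.7,0.4,0,-0.3],
  [0.7,0.4,0,-0.3],
  [0.7,0.3,0,-0.3],
  [0.5,0.2,0,0],
])

```text
t: 10.02
eef_pos: [557.3, 56.8, 183.3]
tool_rot: [3.141, -0.0, 1.656]
contact_force: [0.6, -0.8, -3.2]
width: 0.365
gripper_force: 21.2
```

>>> apply_moves([
  [0.4,0.1,0,0],
  [0.2,0,0,0],
  [0,0,0,0],
  [0,0,0,0],
  [0,0,0,0],
])

```text
t: 10.43
eef_pos: [557.6, 69.9, 183.5]
tool_rot: [-3.141, 0.0, 1.654]
contact_force: [-0.2, 0.5, -2.6]
width: 0.367
gripper_force: 21.2
```

```bash
python3 - <<'E'
from h import *
s=bot.read_state(); print(s['t'],s['eef_pos'],s['tool_rot'],s['contact_force'],s['width'],s['gripper_force'])
k=bot.get_calibration('wrist');im=bot.read_camera('wrist'); cv2.imwrite('pics/w2.png',im)
import json; json.dump({'w':np.array(k['world_from_camera']).tolist(),'f':k['fovy'],'cx':k['cx'],'cy':k['cy']},open('k2.json','w')); print(k['cx'],k['cy'])
E
```

```text
10.4333 [557.61261743  69.94358698 183.52403573] [-3.14126926e+00  1.53783932e-04  1.65398948e+00] [-0.24029564  0.48368996 -2.59968676] 0.367011611184709 21.245591640472412
278.11328136017215 202.13856209952812
```

View pics/w2.png

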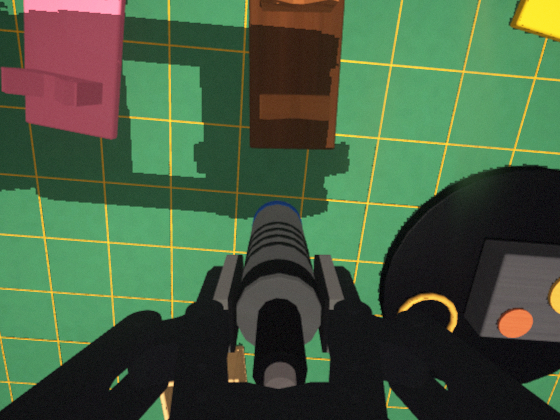

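The wrist view shows the handpiece in the jaws, with its tail at (277,208). The brown cradle is ahead, with its tail-end edge along row 149 from column 250 to 335 and the rear V rest at (298,106).

```bash
python3 - <<'E'
from h import *
import json; k=json.load(open('k2.json')); k={'fovy':k['f'],'cx':k['cx'],'cy':k['cy'],'world_from_camera':k['w']}
im=cv2.imread('pics/w2.png').astype(int); m=(im[:,:,2]>im[:,:,1]*1.3)&(im[:,:,2]>30); m[:,:200]=0;m[:,420:]=0;m[200:]=0
L=[];R=[]
for v in list(range(45,90,5))+list(range(122,146,4)):
    u=np.nonzero(m[v])[0]; L.append(onz('',(u.min(),v),10,k)); R.append(onz('',(u.max()+1,v),10,k))
    if v%10==0: print(v,u.min(),u.max())
for q in (L,R):
    q=np.array(q); p=np.polyfit(q[:,1],q[:,0],1); print('slope',p[0],'yaw',90-np.degrees(np.arctan(p[0])),'x at y=177',np.polyval(p,177))
for u in (260,290,325):
    v=np.nonzero(m[:,u])[0].max()+1; print(u,v,onz('',(u,v),0,k),onz('',(u,v),10,k))
for y in (0,74.5): print('tail exp',proj('',[557.6,69.9,74.5],k), 'shoulder',proj('',[557.6,69.9,189.5],k),'tip',proj('',[557.6,69.9,225.5],k)); break
E
```

```text
50 219 340
60 250 339
70 243 338
80 250 338
130 240 334
slope 0.027544752632240238 yaw 88.4222008781833 x at y=177 521.3248008688654
slope -0.06681191410271016 yaw 93.82235999613464 x at y=177 595.8985329246368
260 148 [539.7  98.4   0. ] [540.  100.1  10. ]
290 198 [569.3  56.3   0. ] [568.7  59.4  10. ]
325 149 [594.8 102.3   0. ] [593.4 103.8  10. ]
tail exp [278.1 210.4] shoulder [277.6 313.7] tip [277.2 393.8]
```

>>> apply_moves([
  [0.3,0.1,0,0.19],
  [0.5,0.16,0,0],
  [0.5,0.12,0.2,0],
  [0.27,0.08,0.5,0],
  [0,0,0.5,0],
])

```text
t: 10.9
eef_pos: [567.1, 112.5, 152.8]
tool_rot: [3.14, -0.0, 1.643]
contact_force: [0.1, 0.2, -2.9]
width: 0.367
gripper_force: 21.2
```

>>> apply_moves([
  [0,0,0.5,0],
  [0,0,0.4,0],
  [0,0,0.24,0],
  [0,0,0,0],
  [0,0,0,0],
])

```text
t: 11.32
eef_pos: [566.4, 110.6, 124.7]
tool_rot: [-3.141, 0.0, 1.641]
contact_force: [0.3, 0.1, -2.4]
width: 0.364
gripper_force: 21.2
```

```bash
python3 - <<'E'
from h import *
s=bot.read_state(); print(s['t'],s['eef_pos'],s['tool_rot'],s['contact_force'],s['width'],s['gripper_force'])
k=bot.get_calibration('wrist');im=bot.read_camera('wrist'); cv2.imwrite('pics/w3.png',im)
C=np.array([561.7,176.7]);a=np.radians(94.0);U=np.array([np.cos(a),np.sin(a)]);V=np.array([-U[1],U[0]])
def w(x,y,z): return list(C+x*U+y*V)+[z]
for x,y,z in [(75,35,10),(75,-35,10),(-75,-35,10),(26,25,51),(26,-25,51),(42,18.6,51),(42,-18.6,51),(60,10.5,64),(60,-10.5,64),(60,30,64),(60,-30,64),(-48,25,51),(-48,-25,51)]:
    p=proj('wrist',w(x,y,z),k); print((x,y,z),p); cv2.circle(im,tuple(int(i) for i in p),3,(255,255,0),1)
cv2.imwrite('pics/w3m.png',im)
E
```

```text
11.3167 [566.42467501 110.63684399 124.67313028] [-3.14084701e+00  2.95573549e-05  1.64136322e+00] [ 0.29044618  0.13002032 -2.43483141] 0.3644074775091235 21.213505268096924
(75, 35, 10) [217.1 -27.3]
(75, -35, 10) [340.2 -27.1]
(-75, -35, 10) [328.1 219.6]
(26, 25, 51) [228.5  60.3]
(26, -25, 51) [328.1  60.5]
(42, 18.6, 51) [240.3  25.1]
(42, -18.6, 51) [316.5  25.3]
(60, 10.5, 64) [254.4 -25.1]
(60, -10.5, 64) [302.4 -25. ]
(60, 30, 64) [209.9 -25.2]
(60, -30, 64) [347.  -24.9]
(-48, 25, 51) [233.9 200.6]
(-48, -25, 51) [322.1 200.8]
```

View pics/w3m.png

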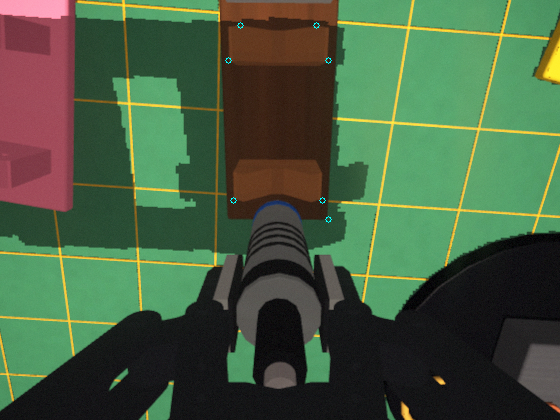

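The projected cradle model (cyan) matches the picture: rear rest corners at (234,200) and (322,201), front rest at (229,62) and (328,61). The handpiece is centred on the V. Now leaning it over the rear rest.

>>> apply_moves([
  [0.12,0,0,0],
  [0.12,0,0,0],
  [0.12,0,0,0],
  [0.12,0,0.01,0],
  [0.12,0,0.01,0],
])

```text
t: 11.78
eef_pos: [565.6, 125.8, 124.9]
tool_rot: [3.141, 0.0, 1.642]
contact_force: [-0.6, -2.6, -1.4]
width: 0.368
gripper_force: 20.9
```

```bash
python3 - <<'E'
from h import *
s=bot.read_state(); print(s['t'],s['eef_pos'],s['contact_force'],s['ft_torque'],s['width'],s['gripper_force'])
im=bot.read_camera('wrist'); cv2.imwrite('pics/w4.png',im)
a=cv2.imread('pics/w3.png')
# tip disc position
for i in (a,im):
    g=cv2.cvtColor(i,cv2.COLOR_BGR2GRAY)[320:420,240:320]; v,u=np.nonzero(g>70); print(len(u),u.mean()+240,v.mean()+320,v.min()+320)
E
```

```text
11.7833 [565.60651833 125.77931012 124.86409267] [-0.55336869 -2.55627501 -1.40392476] [-0.61076876  0.00394851  0.02432355] 0.3677779526412228 20.9132382273674
2532 279.5473933649289 356.4490521327014 320
2847 279.97892518440466 357.8373726729891 320
```

>>> apply_moves([
  [0.19,0,0.03,0],
  [0.19,0,0.04,0],
  [0.19,0,0.05,0],
  [0.19,0,0.06,0],
  [0.19,0,0.06,0],
])

```text
t: 12.25
eef_pos: [563.7, 149.8, 118.4]
tool_rot: [-3.142, 0.0, 1.641]
contact_force: [-0.9, -2.8, 0.9]
width: 0.365
gripper_force: 21.1
```

```bash
python3 - <<'E'
from h import *
s=bot.read_state(); print(s['t'],s['eef_pos'],s['contact_force'],s['ft_torque'],s['width'],s['gripper_force'])
ims=[cv2.resize(bot.read_camera('wrist'),(400,300))]
im=bot.read_camera('side'); p=proj('side',[565,140,80]).astype(int); ims.append(cv2.resize(im[p[1]-45:p[1]+45,p[0]-60:p[0]+60],(400,300),interpolation=cv2.INTER_CUBIC))
cv2.imwrite('pics/t2.png',np.hstack(ims))
E
```

```text
12.25 [563.73948101 149.81501238 118.40467686] [-0.86747523 -2.78091845  0.92369403] [-0.61080222  0.08075724  0.02660643] 0.36455966672789836 21.057854890823364
```

View pics/t2.png

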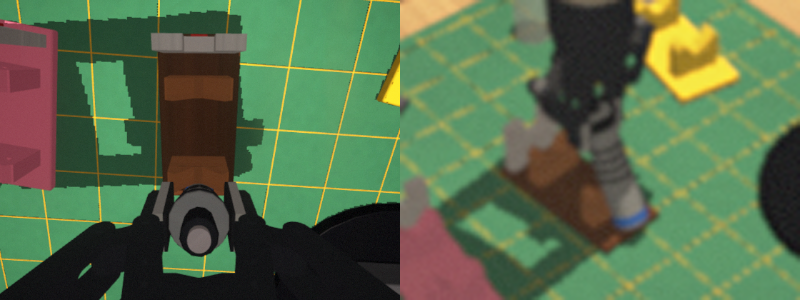

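The left half (wrist view) shows the handpiece leaning, with its tip at (198,240). The right half (side view) shows it tilted about 30° over the rear V, with its blue tail at (635,218). The tilt is working, so I'll continue along the arc.

>>> apply_moves([
  [0.26,0,0.14,0],
  [0.24,0,0.16,0],
  [0.22,0,0.18,0],
  [0.2,0,0.19,0],
  [0.17,0,0.2,0],
])

```text
t: 12.77
eef_pos: [561.8, 177.2, 96.2]
tool_rot: [-3.142, -0.0, 1.641]
contact_force: [-0.7, -1.1, 2.2]
width: 0.366
gripper_force: 19.7
```

>>> apply_moves([
  [0.12,0,0.19,0],
  [0.11,0,0.2,0],
  [0.09,0,0.2,0],
  [0.07,0,0.2,0],
  [0,0,0,0],
])

```text
t: 13.18
eef_pos: [560.9, 186.3, 76.0]
tool_rot: [-3.141, 0.0, 1.642]
contact_force: [-0.5, -1.1, 0.6]
width: 0.369
gripper_force: 19.8
```

```bash
python3 - <<'E'
from h import *
s=bot.read_state(); print(s['t'],s['eef_pos'],s['contact_force'],s['ft_torque'],s['width'],s['gripper_force'])
im=bot.read_camera('wrist'); cv2.imwrite('pics/w5.png',im)
E
```

```text
13.1833 [560.93980922 186.32428214  75.97445734] [-0.48139799 -1.08613217  0.60830001] [-0.20967948 -0.02016163  0.01519253] 0.36858406680029215 19.752109944820404
```

>>> apply_moves([
  [0.03,0,0.1,0],
  [0.02,0,0.1,0],
  [0.02,0,0.08,0],
  [0.01,0,0.06,0],
  [0,0,0,0],
])

```text
t: 13.65
eef_pos: [561.1, 188.2, 68.3]
tool_rot: [-3.142, -0.0, 1.641]
contact_force: [-0.4, 0.5, 2.2]
width: 0.366
gripper_force: 20.3
```

```bash
python3 - <<'E'
from h import *
s=bot.read_state(); print(s['t'],s['eef_pos'],s['contact_force'],s['ft_torque'],s['width'],s['gripper_force'])
k=bot.get_calibration('wrist');im=bot.read_camera('wrist')
C=np.array([561.7,176.7]);a=np.radians(94.0);U=np.array([np.cos(a),np.sin(a)]);V=np.array([-U[1],U[0]])
def w(x,y,z): return list(C+x*U+y*V)+[z]
for x,y,z in [(60,0,55),(66,0,55),(30,0,55)]: print(x,proj('wrist',w(x,y,z),k))
im2=bot.read_camera('side'); p=proj('side',[562,180,60]).astype(int)
im3=bot.read_camera('scene'); q=proj('scene',[562,180,60]).astype(int)
c=lambda i,p: cv2.resize(i[p[1]-45:p[1]+45,p[0]-45:p[0]+45],(300,300),interpolation=cv2.INTER_CUBIC)
print(p,q); cv2.imwrite('pics/c5.png',np.vstack([cv2.resize(im[:300],(600,320)),np.hstack([c(im2,p),c(im3,q)])[:270]]))
E
```

```text
13.65 [561.06487144 188.17944475  68.30951586] [-0.40791747  0.53812681  2.22685367] [0.03294748 0.14024089 0.02654797] 0.3657431546318052 20.301597118377686
60 [277.5 173.4]
66 [277.5 157.8]
30 [277.4 245.7]
[255 170] [339 211]
```

>>> apply_moves([
  [0.01,0,0.04,0],
  [0,0,0.04,0],
  [0,0,0.03,0],
  [0,0,0,0],
  [0,0,0,0],
])

```text
t: 14.22
eef_pos: [561.1, 188.4, 65.7]
tool_rot: [-3.142, 0.0, 1.641]
contact_force: [-1.2, 1.9, 2.5]
width: 0.363
gripper_force: 20.5
```

>>> apply_moves([
  [0,0,0.03,0],
  [0,0,0.03,0],
  [0,0,0.03,0],
  [0,0,0,0],
  [0,0,0,0],
])

```text
t: 14.63
eef_pos: [561.0, 188.4, 63.5]
tool_rot: [-3.141, 0.0, 1.641]
contact_force: [-1.5, 2.2, 2.2]
width: 0.368
gripper_force: 20.5
```

```bash
python3 - <<'E'
from h import *
s=bot.read_state(); print(s['t'],s['eef_pos'],s['contact_force'],s['ft_torque'],s['width'],s['gripper_force'])
k=bot.get_calibration('wrist');im=bot.read_camera('wrist');cv2.imwrite('pics/w6.png',im)
C=np.array([561.7,176.7]);a=np.radians(94.0);U=np.array([np.cos(a),np.sin(a)]);V=np.array([-U[1],U[0]])
def w(x,y,z): return list(C+x*U+y*V)+[z]
for x,y,z in [(60,30,64),(60,-30,64),(60,10.5,64),(60,-10.5,64),(42,0,55),(26,25,51),(26,-25,51)]:
    p=proj('wrist',w(x,y,z),k); cv2.circle(im,tuple(int(i) for i in p),3,(255,255,0),1)
for h in (81,115,145,151): # expected if lying with grasp h=98 at x=12
    print(h,proj('wrist',w(h-86,0,55),k))
im2=bot.read_camera('side'); p=proj('side',[562,180,60]).astype(int)
im3=bot.read_camera('scene'); q=proj('scene',[562,180,60]).astype(int)
c=lambda i,p: cv2.resize(i[p[1]-40:p[1]+40,p[0]-40:p[0]+40],(280,280),interpolation=cv2.INTER_CUBIC)
cv2.imwrite('pics/c6.png',np.vstack([im[100:410],np.hstack([c(im2,p),c(im3,q)])]))
E
```

```text
14.6333 [560.98546144 188.35017486  63.45588898] [-1.45958816  2.24424154  2.17273702] [ 0.14564097  0.20785302 -0.12351552] 0.367983652241732 20.522890090942383
81 [277.3 326.5]
115 [277.5 253.7]
145 [277.6 179.7]
151 [277.6 163.6]
```

View pics/c6.png

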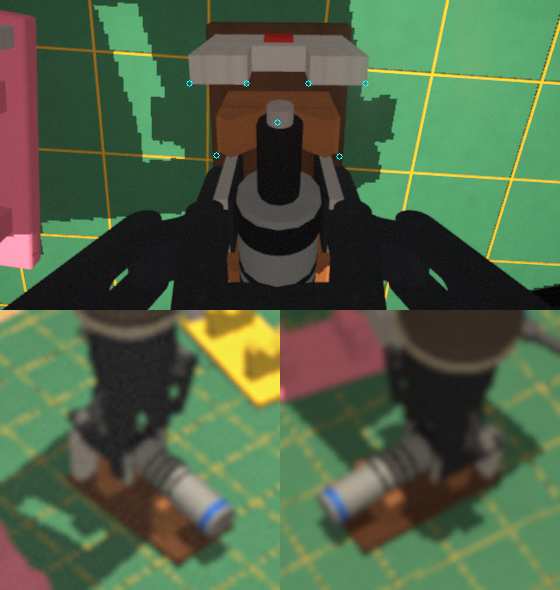

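The wrist half shows the handpiece in the rear V but still nose-up: steel tip at (280,205), shoulder ring at about (278,295). The small views show the blue tail overhanging the back of the cradle. I'll fit its actual pose numerically before going on.

```bash
cat > fit.py <<'E'
from h import *
from scipy.optimize import differential_evolution
C=np.array([561.7,176.7]);a=np.radians(94.0);U=np.array([np.cos(a),np.sin(a)]);V=np.array([-U[1],U[0]])
def w(P): P=np.atleast_2d(P); return np.c_[C+P[:,:1]*U+P[:,1:2]*V,P[:,2]]
t=np.linspace(0,2*np.pi,24)[:-1]
def seg(z0,z1,r): return np.array([[z,r*np.cos(i),r*np.sin(i)] for z in (z0,z1) for i in t])
SEG=[seg(0,115,16),seg(115,145,8),seg(145,151,4.5)]
def pix(P,k):
    f=210/np.tan(np.radians(k['fovy'])/2); T=np.linalg.inv(np.array(k['world_from_camera'])); q=w(P)@T[:3,:3].T+T[:3,3]
    return np.c_[k['cx']+f*q[:,0]/q[:,2],k['cy']+f*q[:,1]/q[:,2]]
def render(p,k):
    xs,y,zs,e,yaw=p; m=np.zeros((420,560),np.uint8) # shoulder x,y,z; elevation, yaw
    d=np.array([np.cos(e)*np.cos(yaw),np.cos(e)*np.sin(yaw),np.sin(e)]); n=np.array([-np.sin(yaw),np.cos(yaw),0]); b=np.cross(d,n)
    for S in SEG:
        P=np.array([xs,y,zs])+np.outer(S[:,0]-115,d)+np.outer(S[:,1],n)+np.outer(S[:,2],b)
        cv2.fillConvexPoly(m,cv2.convexHull((pix(P,k)*16).round().astype(np.int32)),1,shift=4)
    return m.astype(bool)
def fit():
    M=[]
    for c in ['wrist','scene','side']:
        k=bot.get_calibration(c); bot.read_camera(c); g=proj(c,list(w([[0,0,60]])[0]),k)
        for d in bot.silhouettes('handpiece',c):
            v,u=np.nonzero(d['pixels'])
            if c=='wrist' or np.hypot(u.mean()-g[0],v.mean()-g[1])<35: M.append((c,k,d['pixels'])); print(c,round(d['confidence'],2),len(u),u.min(),u.max(),v.min(),v.max()); break
    def cost(p):
        s=0
        for c,k,m in M:
            r=render(p,k); s+=((m&~r).sum()*1.0+(r&~m).sum()*(.15 if c=='wrist' else .3))/m.sum()
        return s
    r=differential_evolution(cost,[(-10,75),(-6,6),(35,95),(-.5,.6),(-.12,.12)],seed=1,maxiter=60,popsize=8)
    print('shoulder',r.x[:3].round(1),'elev',np.degrees(r.x[3]).round(1),'yaw',np.degrees(r.x[4]).round(1),'cost',r.fun)
    for c,k,m in M: q=render(r.x,k); print(c,'out',(m&~q).sum(),'miss',(q&~m).sum())
    s=bot.read_state(); e=np.array(s['eef_pos']); print('tcp cradle',((e[:2]-C)@U).round(1),((e[:2]-C)@V).round(1),e[2].round(1),'F',np.round(s['contact_force'],1),'t',s['t'],'w',s['width'])
if __name__=='__main__': fit()
E
python3 fit.py
```

```text
wrist 0.78 12026 236 321 200 389
scene 0.65 364 310 342 204 230
side 0.89 361 253 281 164 193
shoulder [18.7 -0.3 65.2] elev 7.1 yaw -1.9 cost 0.26506846058981026
wrist out 178 miss 2826
scene out 0 miss 153
side out 0 miss 107
tcp cradle 11.7 -0.1 63.5 F [-1.   1.2  1.6] t 15.0833 w 0.3663966903095778
```

The fit puts the shoulder at cradle x=19 mm with the nose 7° up, so the pivot is about 10 mm nearer the nose than I assumed. I'll level it first, then lift it without releasing. By pressing its tail against the fixed tidy end wall I can slide the grip toward the middle and lower it properly into both rests.

>>> apply_moves([
  [0,0,0.08,0],
  [0,0,0.08,0],
  [0,0,0.08,0],
  [0,0,0.08,0],
  [0,0,0.03,0],
])

```text
t: 15.5
eef_pos: [561.0, 188.4, 54.4]
tool_rot: [-3.141, 0.0, 1.641]
contact_force: [-3.1, 2.7, 2.8]
width: 0.366
gripper_force: 21.3
```

```bash
python3 fit.py; python3 - <<'E'
from h import *
k=bot.get_calibration('wrist'); k=dict(k); T=np.array([[1,0,0,519.86],[0,-.95,-.31,-128.3],[0,.31,-.95,375.3],[0,0,0,1.]]); q=np.arctan2(.31,.95); T[1,1:3]=[-np.cos(q),-np.sin(q)];T[2,1:3]=[np.sin(q),-np.cos(q)]
k['world_from_camera']=T
for p in [(217,72),(297,60),(248,271),(320,263)]: print(p,onz('',p,45,k))
E
```

```text
wrist 0.7 12248 235 321 193 388
scene 0.55 339 310 341 206 229
side 0.81 350 253 280 166 192
shoulder [19.5 -0.3 55.8] elev -0.8 yaw -1.6 cost 0.27816798125989006
wrist out 95 miss 3050
scene out 1 miss 158
side out 1 miss 102
tcp cradle 11.6 -0.1 54.8 F [-1.8  2.4  2. ] t 15.8 w 0.36527503094478897
(217, 72) [ 466.6 -116.7   45. ]
(297, 60) [ 536.2 -107.    45. ]
(248, 271) [ 488.5 -311.6   45. ]
(320, 263) [ 563.2 -302.3   45. ]
```

>>> apply_moves([
  [0,0,0,0],
  [0,0,0,0],
  [0,0,-0.2,0],
  [0,0,-0.4,0],
  [0,0,-0.6,0],
], fingers=0, grip_force=30)

```text
t: 16.22
eef_pos: [560.6, 188.1, 84.8]
tool_rot: [-3.14, 0.0, 1.641]
contact_force: [-0.2, 0.1, -2.3]
width: 0.37
gripper_force: 30.0
```

```bash
sed -i 's/(35,95)/(35,140)/' fit.py; python3 fit.py
```

```text
wrist 0.91 12194 236 321 194 388
scene 0.68 375 310 343 200 225
side 0.81 352 253 281 160 185
shoulder [19.8  0.1 86.7] elev -0.3 yaw -1.2 cost 0.2650665755885905
wrist out 21 miss 3148
scene out 0 miss 154
side out 0 miss 119
tcp cradle 11.6 0.0 84.5 F [ 0.1 -0.3 -3.1] t 16.5167 w 0.36557382568951435
```

>>> apply_moves([
  [-0.2,-0.1,-0.4,0],
  [-0.6,-0.25,-0.2,0],
  [-0.8,-0.4,0,0],
  [-0.8,-0.4,0,0],
  [-0.8,-0.4,0,0],
])

```text
t: 16.93
eef_pos: [527.0, 104.3, 100.2]
tool_rot: [-3.141, 0.0, 1.642]
contact_force: [-0.1, 1.0, -2.1]
width: 0.363
gripper_force: 30.2
```

>>> apply_moves([
  [-0.8,-0.4,0,0],
  [-0.8,-0.4,0,0],
  [-0.8,-0.4,0,0],
  [-0.8,-0.4,0,0],
  [-0.6,-0.3,0,0],
])

```text
t: 17.35
eef_pos: [485.7, 5.7, 100.1]
tool_rot: [-3.141, 0.0, 1.641]
contact_force: [0.3, -0.3, -2.9]
width: 0.365
gripper_force: 30.2
```

>>> apply_moves([
  [-0.14,0,0,-0.4],
  [0,0,0.5,-0.35],
  [0,0,0.7,0],
  [0,0,0.6,0],
  [0,0,0.4,0],
])

```text
t: 17.77
eef_pos: [486.6, 3.5, 44.1]
tool_rot: [-3.141, -0.0, 1.693]
contact_force: [0.4, 0.4, -2.3]
width: 0.362
gripper_force: 30.2
```

>>> apply_moves([
  [0,0,0.2,0],
  [0,0,0.12,0],
  [-0.1,0,0,0],
  [-0.12,0,0,0],
  [-0.12,0,0,0],
])

```text
t: 18.18
eef_pos: [488.5, -4.1, 37.3]
tool_rot: [-3.142, -0.0, 1.694]
contact_force: [-5.6, 29.3, -2.4]
width: 0.362
gripper_force: 30.7
```

>>> apply_moves([
  [-0.08,0,0,0],
  [-0.08,0,0,0],
  [-0.08,0,0,0],
  [-0.08,0,0,0],
  [0,0,0,0],
])

```text
t: 18.6
eef_pos: [488.4, -11.5, 37.1]
tool_rot: [-3.14, -0.001, 1.693]
contact_force: [-5.2, 15.7, -2.6]
width: 0.362
gripper_force: 32.5
```

>>> apply_moves([
  [-0.1,0,0,0],
  [-0.12,0,0,0],
  [-0.12,0,0,0],
  [-0.12,0,0,0],
  [-0.12,0,0,0],
])

```text
t: 19.02
eef_pos: [489.9, -25.4, 37.0]
tool_rot: [-3.139, -0.002, 1.694]
contact_force: [-6.6, 30.6, -4.0]
width: 0.361
gripper_force: 31.7
```

>>> apply_moves([
  [-0.12,0,0,0],
  [-0.12,0,0,0],
  [-0.12,0,0,0],
  [-0.12,0,0,0],
  [-0.12,0,0,0],
])

```text
t: 19.43
eef_pos: [491.6, -40.2, 36.9]
tool_rot: [-3.139, -0.002, 1.694]
contact_force: [-5.4, 28.4, -5.7]
width: 0.365
gripper_force: 30.9
```

```bash
python3 - <<'E'
import fit as F
from fit import *
s=bot.read_state(); e=np.array(s['eef_pos']); print(e,s['contact_force'],s['t'],s['gripper_force'])
# refit in a frame centred on the TCP with tool yaw
F.C=e[:2]; y=s['tool_rot'][2]; F.U=np.array([np.cos(y),np.sin(y)]); F.V=np.array([-F.U[1],F.U[0]])
b=F.differential_evolution
F.differential_evolution=lambda c,B,**k: b(c,[(5,70),(-8,8),(20,60),(-.4,.4),(-.12,.12)],**k)
F.fit()
E
```

```text
[491.63603595 -40.19749406  36.93938126] [-5.4210112  28.39559724 -5.72204597] 19.4333 30.87103307247162
wrist 0.7 21241 231 323 82 388
scene 0.64 304 242 286 213 242
side 0.62 224 267 305 216 243
shoulder [45.2 -0.1 41.6] elev 2.8 yaw -0.2 cost 0.6863664327713498
wrist out 76 miss 3951
scene out 1 miss 207
side out 0 miss 334
tcp cradle -0.5 -0.0 37.0 F [-4.4 15.6 -3.1] t 19.7333 w 0.3671065965893994
```

>>> apply_moves([
  [-0.12,0,0,0],
  [-0.12,0,0,0],
  [0,0,0,0],
  [0.2,0,0,0],
  [0.4,0,-0.2,0],
])

```text
t: 20.15
eef_pos: [492.2, -32.9, 41.9]
tool_rot: [3.141, 0.0, 1.693]
contact_force: [0.2, -1.0, -2.7]
width: 0.367
gripper_force: 31.2
```

>>> apply_moves([
  [0.2,0,-0.6,0],
  [0,0,-0.8,0],
  [0,0,-0.8,0],
  [0,0,-0.5,0],
  [0,0,0,0],
], fingers=0, grip_force=45)

```text
t: 20.57
eef_pos: [493.1, -27.3, 112.2]
tool_rot: [3.137, 0.001, 1.694]
contact_force: [1.9, -0.2, -2.3]
width: 0.357
gripper_force: 45.6
```

>>> apply_moves([
  [0,0,0,0.77],
  [0.4,0.17,0,0],
  [0.8,0.34,0,0],
  [0.8,0.34,0,0],
  [0.8,0.34,0,0],
])

```text
t: 20.98
eef_pos: [516.5, 45.7, 108.9]
tool_rot: [-3.141, -0.0, 1.64]
contact_force: [-0.1, -0.1, -2.4]
width: 0.359
gripper_force: 45.6
```

>>> apply_moves([
  [0.8,0.34,0,0],
  [0.8,0.34,0,0],
  [0.8,0.34,0,0],
  [0.8,0.34,0,0],
  [0.6,0.25,0,0],
])

```text
t: 21.4
eef_pos: [550.1, 144.3, 108.7]
tool_rot: [-3.141, -0.0, 1.642]
contact_force: [0.0, 0.0, -2.0]
width: 0.364
gripper_force: 45.6
```

>>> apply_moves([
  [0.5,0.2,0,0],
  [0.2,0.08,0,0],
  [0,0,0,0],
  [0,0,0,0],
  [0,0,0,0],
])

```text
t: 21.82
eef_pos: [555.2, 159.2, 109.1]
tool_rot: [-3.141, 0.0, 1.64]
contact_force: [-0.0, 0.1, -3.0]
width: 0.365
gripper_force: 45.6
```

```bash
python3 fit.py
```

```text
wrist 0.81 22844 230 323 61 387
scene 0.87 274 313 357 189 216
side 0.68 240 257 276 160 178
shoulder [ 34.5   6.  113.6] elev 1.8 yaw -1.6 cost 0.7058618862476094
wrist out 948 miss 5312
scene out 1 miss 274
side out 5 miss 244
tcp cradle -16.8 7.2 109.4 F [-0.7  0.3 -1.9] t 22.1167 w 0.36249087272378716
```

>>> apply_moves([
  [0.3,0.14,0,0],
  [0.33,0.15,0,0],
  [0,0,0.3,0],
  [0,0,0.3,0],
  [0,0,0,0],
])

```text
t: 22.53
eef_pos: [560.8, 176.1, 92.4]
tool_rot: [-3.139, 0.0, 1.641]
contact_force: [0.2, 0.2, -3.5]
width: 0.361
gripper_force: 45.6
```

```bash
python3 fit.py; python3 - <<'E'
from fit import *
im=bot.read_camera('wrist'); k=bot.get_calibration('wrist'); cv2.imwrite('pics/w8.png',im)
for y in (10.5,-10.5,30,-30): print('plate top',y,pix([[60,y,64]],k).round(1))
g=cv2.cvtColor(im,cv2.COLOR_BGR2GRAY)
for v in range(60,180,10): print(v,g[v,180:380:5].tolist())
E
```

```text
wrist 0.56 23128 229 323 62 388
scene 0.85 303 319 362 191 219
side 0.75 240 254 274 159 179
shoulder [49.1  1.6 92.9] elev 0.3 yaw 0.7 cost 0.5226007365523824
wrist out 392 miss 3223
scene out 0 miss 219
side out 1 miss 211
tcp cradle -0.7 -0.2 94.5 F [-0.8  0.4 -2.7] t 22.8333 w 0.3614788315805461
plate top 10.5 [[251.9 135. ]]
plate top -10.5 [[302.6 135. ]]
plate top 30 [[204.9 134.9]]
plate top -30 [[349.7 135. ]]
60 [59, 59, 64, 62, 59, 60, 61, 61, 61, 63, 63, 62, 59, 61, 59, 63, 60, 60, 65, 68, 68, 65, 62, 60, 58, 56, 60, 56, 62, 63, 62, 143, 144, 143, 146, 147, 145, 144, 147, 148]
70 [57, 60, 61, 64, 61, 62, 60, 65, 59, 62, 59, 54, 63, 60, 65, 58, 70, 96, 101, 107, 100, 96, 61, 56, 59, 59, 60, 58, 79, 61, 63, 61, 146, 144, 143, 147, 142, 142, 145, 149]
80 [60, 59, 59, 62, 63, 63, 58, 65, 59, 65, 58, 57, 58, 60, 57, 58, 68, 99, 102, 107, 101, 99, 60, 58, 61, 62, 63, 64, 102, 60, 59, 64, 148, 144, 146, 145, 144, 141, 144, 147]
90 [62, 62, 61, 60, 58, 64, 60, 69, 63, 60, 61, 60, 61, 57, 29, 21, 14, 21, 23, 24, 23, 21, 22, 19, 57, 63, 61, 56, 100, 62, 62, 62, 150, 147, 146, 150, 
[... 748 characters left out ...]
145, 143, 140]
140 [65, 65, 63, 63, 61, 64, 59, 85, 41, 40, 40, 41, 42, 38, 39, 14, 18, 20, 19, 24, 15, 18, 15, 22, 39, 46, 37, 39, 36, 37, 41, 42, 65, 145, 142, 142, 145, 143, 142, 154]
150 [64, 66, 63, 63, 60, 64, 65, 92, 40, 42, 38, 33, 40, 39, 39, 17, 24, 23, 14, 14, 22, 20, 20, 16, 42, 41, 33, 38, 38, 36, 39, 44, 64, 103, 146, 143, 137, 141, 142, 140]
160 [63, 61, 63, 67, 63, 66, 64, 94, 39, 40, 46, 58, 64, 62, 60, 19, 14, 15, 17, 18, 22, 20, 15, 20, 60, 63, 61, 64, 64, 42, 40, 46, 62, 63, 141, 136, 140, 138, 141, 142]
170 [64, 62, 63, 65, 59, 61, 60, 93, 40, 62, 67, 63, 73, 75, 71, 24, 21, 18, 12, 19, 18, 20, 14, 13, 70, 73, 73, 71, 65, 66, 60, 38, 58, 64, 138, 136, 136, 139, 139, 141]
```

>>> apply_moves([
  [0,0.02,0.2,0.2],
  [0,0,0.3,0],
  [0,0,0.4,0],
  [0,0,0.3,0],
  [0,0,0.1,0],
])

```text
t: 23.3
eef_pos: [561.4, 175.9, 59.9]
tool_rot: [-3.139, 0.0, 1.626]
contact_force: [-0.4, -0.2, -3.1]
width: 0.357
gripper_force: 45.6
```

>>> apply_moves([
  [0,0,0.06,0],
  [0,0,0.06,0],
  [0,0,0.04,0],
  [0,0,0,0],
  [0,0,0,0],
])

```text
t: 23.72
eef_pos: [561.8, 176.1, 58.3]
tool_rot: [-3.141, 0.0, 1.626]
contact_force: [-6.3, -0.3, 8.5]
width: 0.363
gripper_force: 46.3
```

```bash
python3 fit.py; python3 - <<'E'
from fit import *
s=bot.read_state(); print(s['ft_torque'])
im=bot.read_camera('wrist'); k=bot.get_calibration('wrist'); cv2.imwrite('pics/w9.png',im)
for h in [(60,-10.5,64),(60,10.5,64),(50,8,55),(50,-8,55),(81-5,8,55),(76,-8,55),(86,0,55)]: print(h,pix([h],k).round(1))
g=cv2.cvtColor(im,cv2.COLOR_BGR2GRAY)
for v in range(20,190,12): print(v,g[v,200:360:4].tolist())
E
```

```text
wrist 0.65 22737 231 323 61 388
scene 0.65 240 318 360 199 225
side 0.66 215 239 274 159 186
shoulder [49.6 -0.  53.7] elev -3.7 yaw -0.7 cost 0.6398464315412538
wrist out 480 miss 3307
scene out 0 miss 242
side out 0 miss 211
tcp cradle -0.6 -0.1 58.3 F [-5.9 -0.1  7.9] t 24.0167 w 0.35620389966803
[-0.21072815  0.93136739 -0.18428578]
(60, -10.5, 64) [[307.8 149.9]]
(60, 10.5, 64) [[241.7 150.8]]
(50, 8, 55) [[252.7 174.6]]
(50, -8, 55) [[298.3 174.1]]
(76, 8, 55) [[249.9  97.4]]
(76, -8, 55) [[298.7  96.7]]
(86, 0, 55) [[273.7  64.4]]
20 [83, 65, 63, 62, 64, 64, 62, 64, 61, 62, 64, 62, 62, 63, 65, 62, 66, 66, 63, 65, 64, 65, 68, 64, 64, 66, 63, 67, 63, 61, 64, 64, 65, 112, 64, 68, 67, 66, 107, 150]
32 [85, 63, 64, 65, 63, 62, 67, 64, 65, 65, 62, 64, 64, 64, 63, 59, 60, 68, 65, 65, 65, 65, 66, 66, 60, 62, 66, 64, 61, 66, 62, 68, 68, 112, 66, 66, 68, 66, 153, 151]
44 [74, 72, 66, 65, 65, 67, 63, 58, 65, 65, 68, 62, 59, 64, 63, 64, 63, 66, 65, 62, 62, 63, 63, 60, 60, 65, 61, 64, 66, 65, 64, 65, 62, 89, 67, 65, 64, 66, 66, 153]
56 [77, 73, 65, 63, 62, 64, 64, 64, 64, 63, 61, 65, 67, 6
[... 1329 characters left out ...]
32, 135, 132, 135, 137, 131, 129, 131]
152 [89, 74, 71, 75, 73, 69, 71, 54, 60, 58, 56, 42, 46, 38, 20, 18, 18, 19, 21, 20, 19, 19, 24, 24, 19, 42, 43, 39, 42, 41, 35, 42, 42, 44, 40, 45, 46, 47, 72, 78]
164 [67, 62, 45, 48, 47, 39, 38, 38, 45, 42, 47, 47, 43, 42, 18, 16, 22, 24, 19, 22, 20, 25, 18, 18, 16, 45, 43, 39, 38, 36, 40, 44, 44, 51, 40, 46, 47, 49, 75, 75]
176 [69, 100, 41, 42, 44, 60, 66, 64, 81, 80, 78, 78, 80, 80, 75, 49, 25, 22, 18, 19, 26, 20, 32, 59, 80, 79, 76, 80, 82, 84, 81, 66, 70, 66, 44, 37, 47, 48, 71, 73]
188 [69, 110, 42, 56, 70, 69, 69, 68, 19, 68, 81, 84, 90, 87, 88, 93, 93, 90, 94, 96, 93, 92, 95, 92, 92, 86, 89, 87, 86, 35, 19, 66, 68, 65, 67, 67, 44, 55, 69, 73]
```

>>> apply_moves([
  [0,-0.02,0,0],
  [0,-0.02,0,0],
  [0,0,0,0],
  [0,0,0,0],
  [0,0,0,0],
])

```text
t: 24.48
eef_pos: [561.6, 176.1, 58.1]
tool_rot: [3.141, -0.0, 1.626]
contact_force: [-3.1, -0.0, 6.8]
width: 0.361
gripper_force: 46.2
```

>>> apply_moves([
  [0,0,0.03,0],
  [0,0,0.03,0],
  [0,0,0,0],
  [0,0,0,0],
  [0,0,0,0],
])

```text
t: 24.9
eef_pos: [561.6, 176.2, 57.9]
tool_rot: [3.141, -0.0, 1.626]
contact_force: [-9.2, -2.0, 32.1]
width: 0.36
gripper_force: 48.7
```

```bash
python3 fit.py; python3 -c "
from h import *
s=bot.read_state();print(s['contact_force'],s['ft_torque'])"
```

```text
wrist 0.89 22922 230 323 62 388
scene 0.83 265 319 360 199 225
shoulder [50.7  0.2 58.6] elev 0.1 yaw 0.1 cost 0.2889502710587011
wrist out 35 miss 3614
scene out 0 miss 233
tcp cradle -0.5 0.1 57.9 F [-9.2 -1.7 32.6] t 25.2 w 0.35655315897048245
[-9.15229105 -1.72306113 32.58738968] [-0.52540641  1.37089725 -0.17873418]
```

It's seated level in both rests (elevation 0.1°, the load shared between rear and front). Easing the down-force and sliding it toward the plate.

>>> apply_moves([
  [0,0,-0.05,0],
  [0.06,0,0,0],
  [0.08,0,0,0],
  [0.08,0,0,0],
  [0,0,0,0],
])

```text
t: 25.62
eef_pos: [561.2, 181.2, 57.9]
tool_rot: [-3.142, 0.001, 1.626]
contact_force: [-4.4, -7.0, 13.4]
width: 0.36
gripper_force: 46.6
```

>>> apply_moves([
  [0.04,0,0,0],
  [0.04,0,0,0],
  [0.03,0,0,0],
  [0.03,0,0,0],
  [0,0,0,0],
])

```text
t: 26.03
eef_pos: [560.9, 184.4, 57.9]
tool_rot: [-3.141, 0.001, 1.626]
contact_force: [-3.0, -11.0, 13.7]
width: 0.361
gripper_force: 46.6
```

>>> apply_moves([
  [0.03,0,0,0],
  [0.03,0,0,0],
  [0.03,0,0,0],
  [0.03,0,0,0],
  [0,0,0,0],
])

```text
t: 26.45
eef_pos: [560.8, 186.2, 57.8]
tool_rot: [-3.141, 0.002, 1.626]
contact_force: [0.6, -23.5, 13.7]
width: 0.362
gripper_force: 46.7
```

```bash
python3 fit.py
```

```text
scene 0.71 241 321 362 198 223
side 0.68 229 253 272 168 186
shoulder [58.3  5.3 48.8] elev -4.8 yaw 1.6 cost 0.580284114588052
scene out 0 miss 242
side out 3 miss 203
tcp cradle 9.6 0.2 57.8 F [ -1.6 -23.6  12.9] t 26.75 w 0.36630400074703257
```

>>> apply_moves([
  [0.03,0,0,0],
  [0.03,0,0,0],
  [0,0,0,0],
  [0,0,0,0],
  [0,0,0,0],
])

```text
t: 27.17
eef_pos: [560.7, 187.9, 57.6]
tool_rot: [-3.141, 0.002, 1.626]
contact_force: [0.1, -22.2, 9.3]
width: 0.362
gripper_force: 46.7
```

```bash
python3 - <<'E'
from fit import *
s=bot.read_state(); print(s['eef_pos'],s['contact_force'])
im=bot.read_camera('wrist'); k=bot.get_calibration('wrist'); cv2.imwrite('pics/w10.png',im)
for h in [(60,-10.5,64),(60,10.5,64),(60,0,71),(90,0,63),(96,0,59.5),(60,-16,55),(60,16,55)]: print(h,pix([h],k).round(1))
g=cv2.cvtColor(im,cv2.COLOR_BGR2GRAY)
print('col278',[(v,int(g[v,278])) for v in range(40,200,5)])
print('col255',[(v,int(g[v,245])) for v in range(100,230,5)])
print('col310',[(v,int(g[v,310])) for v in range(100,230,5)])
E
```

```text
[560.71732115 187.86828465  57.64745083] [  0.08829627 -22.20681371   9.3326064 ]
(60, -10.5, 64) [[308.5 186.4]]
(60, 10.5, 64) [[244.1 187.2]]
(60, 0, 71) [[276.1 193. ]]
(90, 0, 63) [[274.8  90.4]]
(96, 0, 59.5) [[274.6  69.7]]
(60, -16, 55) [[322.2 179.3]]
(60, 16, 55) [[230.7 180.5]]
col278 [(40, 92), (45, 64), (50, 63), (55, 61), (60, 61), (65, 62), (70, 86), (75, 113), (80, 113), (85, 109), (90, 91), (95, 19), (100, 22), (105, 18), (110, 22), (115, 20), (120, 22), (125, 20), (130, 26), (135, 18), (140, 26), (145, 25), (150, 22), (155, 25), (160, 25), (165, 22), (170, 21), (175, 21), (180, 25), (185, 34), (190, 82), (195, 95)]
col255 [(100, 64), (105, 65), (110, 64), (115, 62), (120, 62), (125, 38), (130, 39), (135, 81), (140, 110), (145, 110), (150, 109), (155, 99), (160, 101), (165, 101), (170, 97), (175, 101), (180, 99), (185, 98), (190, 80), (195, 87), (200, 25), (205, 23), (210, 22), (215, 17), (220, 22), (225, 16)]
col310 [(100, 64), (105, 65), (110, 64), (115, 60), (120, 63), (125, 42), (130, 40), (135, 96), (140, 111), (145, 112), (150, 112), (155, 109), (160, 118), (165, 117), (170, 120), (175, 125), (180, 128), (185, 126), (190, 82), (195, 89), (200, 20), (205, 27), (210, 23), (215, 19), (220, 20), (225, 18)]
```

Tip edge row 70 (predicted 69.7) and shoulder edge flush with the plate: home. Releasing and withdrawing straight up.

>>> apply_moves([
  [0,0,0,0],
  [0,0,0,0],
  [0,0,0,0],
  [0,0,0,0],
  [0,0,0,0],
], fingers=0.55)

```text
t: 27.63
eef_pos: [560.7, 189.8, 57.5]
tool_rot: [3.141, -0.0, 1.626]
contact_force: [-0.7, -0.2, 0.1]
width: 0.551
gripper_force: 0.0
```

>>> apply_moves([
  [0,0,-0.3,0],
  [0,0,-0.6,0],
  [0,0,-0.8,0],
  [0,0,-0.9,0],
  [0,0,-0.9,0],
])

```text
t: 28.05
eef_pos: [560.4, 189.6, 146.3]
tool_rot: [-3.141, 0.0, 1.626]
contact_force: [1.0, 1.0, -0.0]
width: 0.553
gripper_force: 0.0
```

>>> apply_moves([
  [-0.6,0,-0.5,0],
  [-0.8,0,0,0],
  [-0.8,0,0,0],
  [-0.6,0,0,0],
  [0,0,0,0],
])

```text
t: 28.47
eef_pos: [564.4, 116.9, 157.9]
tool_rot: [3.142, 0.001, 1.624]
contact_force: [0.0, -1.0, -0.6]
width: 0.55
gripper_force: 0.0
```

```bash
python3 fit.py; python3 - <<'E'
from fit import *
im=bot.read_camera('wrist'); k=bot.get_calibration('wrist'); cv2.imwrite('pics/w11.png',im)
for h in [(60,0,71),(96,0,59.5),(-55,0,71),(60,10.5,64),(60,-10.5,64)]: print(h,pix([h],k).round(1))
g=cv2.cvtColor(im,cv2.COLOR_BGR2GRAY)
u=int(pix([(60,0,64)],k)[0,0]); print(u,[(v,int(g[v,u])) for v in range(0,330,6)])
E
```

```text
wrist 0.83 11107 249 306 0 215
scene 0.93 365 320 362 198 224
side 0.92 351 237 271 158 184
shoulder [58.7  0.7 57.6] elev -1.3 yaw 0.3 cost 0.19427793626107412
wrist out 23 miss 683
scene out 0 miss 128
side out 0 miss 91
tcp cradle -56.5 1.3 157.5 F [ 0.6  0.  -0.4] t 28.7667 w 0.5504335243021685
(60, 0, 71) [[277.6  11.5]]
(96, 0, 59.5) [[276.8 -62.2]]
(-55, 0, 71) [[280.  220.2]]
(60, 10.5, 64) [[258.   14.4]]
(60, -10.5, 64) [[297.3  13.9]]
277 [(0, 40), (6, 39), (12, 103), (18, 64), (24, 28), (30, 28), (36, 21), (42, 23), (48, 73), (54, 73), (60, 76), (66, 72), (72, 77), (78, 38), (84, 62), (90, 74), (96, 71), (102, 28), (108, 73), (114, 75), (120, 22), (126, 76), (132, 74), (138, 23), (144, 73), (150, 74), (156, 72), (162, 74), (168, 77), (174, 77), (180, 74), (186, 77), (192, 75), (198, 72), (204, 48), (210, 48), (216, 75), (222, 57), (228, 57), (234, 122), (240, 125), (246, 121), (252, 124), (258, 122), (264, 122), (270, 120), (276, 119), (282, 116), (288, 115), (294, 114), (300, 118), (306, 120), (312, 115), (318, 167), (324, 112)]
```

It lies in place: tail edge at row 219 (predicted 220), level and straight. I'll give one gentle push on the tail with closed fingers to confirm it's fully home.

>>> apply_moves([
  [-0.6,0.05,0,0],
  [-0.6,0,0.3,0],
  [0,0,0.7,0],
  [0,0,0.8,0],
  [0,0,0.8,0],
], fingers=0, grip_force=20)

```text
t: 29.23
eef_pos: [567.7, 90.0, 92.1]
tool_rot: [3.141, -0.0, 1.626]
contact_force: [0.5, 0.7, 0.2]
width: -0.002
gripper_force: 0.0
```

>>> apply_moves([
  [0,0,0.7,0],
  [0,0,0.4,0],
  [0,0,0.1,0],
  [0.1,0,0,0],
  [0.1,0,0,0],
])

```text
t: 29.65
eef_pos: [567.5, 95.1, 63.2]
tool_rot: [3.141, -0.0, 1.626]
contact_force: [-0.6, -0.1, 0.1]
width: 0.005
gripper_force: 0.0
```

>>> apply_moves([
  [0.1,0,0,0],
  [0.1,0,0,0],
  [0.05,0,0,0],
  [0.05,0,0,0],
  [0,0,0,0],
])

```text
t: 30.07
eef_pos: [566.8, 102.6, 62.9]
tool_rot: [3.141, -0.0, 1.626]
contact_force: [-0.2, -0.5, -0.8]
width: 0.004
gripper_force: 0.0
```

>>> apply_moves([
  [0.08,0,0,0],
  [0.06,0,0,0],
  [0.04,0,0,0],
  [0.04,0,0,0],
  [0,0,0,0],
])

```text
t: 30.48
eef_pos: [566.4, 107.9, 62.5]
tool_rot: [-3.142, -0.0, 1.626]
contact_force: [0.3, 0.1, 0.4]
width: 0.001
gripper_force: 0.0
```

>>> apply_moves([
  [0.02,0,0,0],
  [0.02,0,0,0],
  [0.02,0,0,0],
  [0.02,0,0,0],
  [0,0,0,0],
])

```text
t: 30.9
eef_pos: [566.3, 109.8, 62.6]
tool_rot: [3.141, 0.0, 1.626]
contact_force: [0.5, 0.4, -0.8]
width: 0.002
gripper_force: 0.0
```

>>> apply_moves([
  [0.02,0,0,0],
  [0.02,0,0,0],
  [0.02,0,0,0],
  [0.02,0,0,0],
  [0,0,0,0],
])

```text
t: 31.32
eef_pos: [566.2, 110.5, 62.6]
tool_rot: [-3.141, 0.001, 1.626]
contact_force: [2.1, -16.3, 1.9]
width: -0.005
gripper_force: 8.4
```

>>> apply_moves([
  [0.02,0,0,0],
  [0.01,0,0,0],
  [0.01,0,0,0],
  [0.01,0,0,0],
  [0,0,0,0],
])

```text
t: 31.73
eef_pos: [566.2, 110.6, 62.6]
tool_rot: [-3.141, 0.002, 1.626]
contact_force: [2.0, -30.7, 2.8]
width: -0.003
gripper_force: 15.4
```

There's a hard stop (force up from 16 to 31 N over 0.1 mm), so it's fully home. Backing off.

>>> apply_moves([
  [-0.2,0,0,0],
  [-0.6,0,0,0],
  [-0.4,0,-0.4,0],
  [0,0,-0.8,0],
  [0,0,-0.8,0],
])

```text
t: 32.15
eef_pos: [567.3, 82.2, 113.2]
tool_rot: [-3.14, 0.0, 1.625]
contact_force: [-0.0, 0.2, 1.2]
width: 0.001
gripper_force: 0.0
```

>>> apply_moves([
  [0,0,-0.8,0],
  [0,0,-0.6,0],
  [0,0,0,0],
  [0,0,0,0],
  [0,0,0,0],
])

```text
t: 32.57
eef_pos: [567.5, 82.9, 147.4]
tool_rot: [-3.141, -0.0, 1.626]
contact_force: [-0.1, 0.3, -0.7]
width: -0.0
gripper_force: 0.0
```

```bash
python3 fit.py; python3 - <<'E'
from h import *
bot.read_camera('scene'); bot.read_camera('side')
for t in ['jar','tin']: print(t,[(np.round(d['point']).tolist(),round(d['confidence'],2)) for d in bot.search_frame(t,'scene')[:2]])
E
```

```text
wrist 0.72 9377 245 307 0 164
scene 0.77 406 320 362 198 223
side 0.83 360 237 272 159 185
shoulder [56.1  1.6 55. ] elev -2.0 yaw 0.7 cost 0.14430950253327457
wrist out 89 miss 739
scene out 0 miss 83
side out 0 miss 74
tcp cradle -93.9 0.8 146.9 F [-0.5 -0.1  0.5] t 32.8667 w -0.0015874342144803048
jar [([513.0, -145.0, 60.0], 0.73), ([726.0, -238.0, 40.0], 0.66)]
tin [([538.0, -268.0, 55.0], 0.68), ([784.0, -21.0, 16.0], 0.58)]
```

```bash
python3 -c "
from workcell import bot
print(bot.job_done())"
```

```text
the job is handed in; nothing more can be done
None
```

The handpiece lies in both V rests of the brown cradle with its nose in the slot and its shoulder hard against the end plate. I handed the job in at about 33 s; the jar and tin read unmoved, but I did not re-check the other bench items.

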